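Fit the upper tray onto the desk organiser's posts

ROBOT

A 7-joint arm with a two-finger parallel gripper is mounted at the origin on the work surface; the furniture and walls round the work are solid. World frame = base frame: x ahead of the robot, y to its left, z up, the work surface at z = 0. Lengths are in m, angles in rad, forces in N, time in s.
With the tool pointing down it reaches from about 0.4 to 0.9 m from the base axis. Payload 5.5 kg.
Tool frame: the origin (TCP) lies on the centre line of the jaws, within the pads' length; the fingertips stand 25 mm ahead of it and the grasp point (between the pads) lies 6 mm ahead of it (bot.nose_length is the z of the fingertips in the tool frame, in m); z points along the fingers, y is the line along which they close (so a half turn about z gives the same grasp; the last joint's range is limited). The gripper opens to 92 mm and grips with 3 to 60 N. Pads are 19 mm wide; open, the fingers measure 130 mm over their backs; the gripper's body (75 mm by 190 mm) begins 47 mm behind the grasp point.
Start: joints at [-0.987, 0.501, -0.427, 1.55, 0.221, 1.138, -0.21], TCP at [0.205, 0.617, 0.252] pointing down, gripper open.
Joint ranges: [-2.88, 2.88], [-0.31, 2.03], [-1.54, 1.56], [0.2, 2.42], [-1.41, 4.55], [0.19, 2.02], [-2.57, 2.57]. Speed limits (rad/s): [2.57, 2.57, 3.14, 3.14, 3.14, 3.14, 3.14].

INTERFACE

Orientations are given as [roll, pitch, yaw] about the fixed x, y, z axes, in that order (R = Rz(yaw) Ry(pitch) Rx(roll)).
In Python, from bench import bot gives the robot as it stands. The module is installed in compiled form; this text tells all that it offers.
- The arm moves only by the tool jog_arm, never from a script. Its argument "plan" is a list of rows, each an object of numbers: "dx", "dy", "dz": the shift along the tool's x, y, z scaled (see below); "yaw": the turn about the tool's z scaled (see below); "hand": the closure, from -1 (fully open) to 1 (shut), so that 0 is half open. In form: [{"dx": .., "dy": .., "dz": .., "yaw": .., "hand": ..}, ...]. A call has exactly 10 rows; each row is the pose to reach, as a shift and turn from the pose commanded when the call began, along the tool's axes at that moment, turning the shorter way round; what a row does not reach only later rows make up. The controller multiplies each number of a shift by 150 mm and each number of a turn by 180 degrees. A row lasts 1/12 s, in which the tool goes at most 41.7 mm and 7.16 degrees, less where a joint would pass 70% of its speed; a pose out of reach is approached as far as the arm can. A call with a number of a shift or a turn outside -1 to 1 is refused whole. A call with a gripper value outside its range is refused whole. The fingers move at their own pace and stop on an object; "force" is the grip in N (left out, the last holds). Time passes only in rows, so rows that repeat a pose let the fingers close, or fill a call up. It gives the time, the measured TCP pose, the force, the opening and the grip force at its end, in the units of the state.
- bot.get_obs(): the state, without advancing time (a new reading comes with each control period).
- bot.get_image(name): name is "scene" or "top" or "wrist"; returns a dict with "color" (420x560x3 uint8, red, green, blue), "camera_matrix" (3x3 intrinsics, pixels), "k1" (the pictures are not rectified: a ray, as slopes to the right and down, at radius r is drawn at 1 + k1 r^2 times it, then the intrinsics apply), "R" (3x3) and "t" (3): a world point X has camera coordinates R X + t; the wrist camera has in their place "mount" (4x4, takes a point from camera to tool coordinates, whose origin is the TCP and whose axes are the flange's). Camera axes: x right, y down, z forward; pixel columns grow to the right and rows downward; lengths in m; the calibration is good to about 2 mm. A picture is of the moment at which its call begins: read the wrist's pose just before it. There is no depth.
- bot.sign_off(): hands the job in; it is judged then, once.
The state is a dict: "clock": time; "joint_positions": joint angles; "joint_velocities": joint speeds; "joint_torque": joint torques, N m; "eef_pos": TCP position; "eef_rot": TCP orientation; "wrist_force": force on the tool from outside, world axes, zero at the start; "ft_torque": the same for the moment, N m; "grip_width": opening from 0.0 (shut) to 1.0 (fully open); "finger_force": force on a finger pad.
Only numpy, scipy, OpenCV 4.12 (cv2) and the standard library are available. Lean on these libraries where they do the work, as an engineer would, in place of code of your own. Each camera call takes 0.05 s, during which the arm holds its last target. There are 200 camera calls.

TASK

Put the second tier on the desk organiser: pick up the blue tray with the square holes in its corners by its black bar and set it on the dark wooden stand so that all four posts come up through the four corner holes and the tray lies flat on the stand's end panels. Leave the green tray without holes where it is, and let go.

Things in the scene. Friction and masses are not known exactly. Their poses are not given: they have to be found in the camera images.
- holed_tray_grip (a point): Centre of the black grip bar of the blue tray (loose, 0.25 kg), 65 mm above its underside, z up. Tray 124 (x) by 104 (y), rim 24 high, floor 5 thick, 24 mm square through holes centred at x +-44, y +-34. Bar 70 long (x), 14 wide (y), 14 high, on uprights at x +-28. A half turn makes no difference. Starts flat on the desk.
- plain_tray_grip (a point): Centre of the black bar of the green tray (loose, not to be moved), 65 mm above its underside; bar top 72 mm above the desk. Same size and shape as the blue tray, but with a solid floor without holes. Starts flat on the desk; it, the blue tray and the stand change places. A box near them is 80 mm high; the arm starts close to a monitor on the right.
- stand_seat (a point): Middle of the dark wooden stand (fixed) at the height of its panel tops, 55 mm above the desk; z up. Two end panels, 14 thick (x), 98 long (y), at x +-44, carry the tray; 8 mm metal posts with tapered tips at x +-44, y +-34 rise 30 mm above them. An eraser lies deep in the lower tier. Seated blue tray: long side along x, bar centre 65 mm above this point.

How it is judged:
By the outcome, as a careful person would: the job done as asked, in the order asked, and still so for the second after the job is handed in, with the robot touching nothing.
It also fails if it takes over 42 s, if anything falls off the work surface, if the arm or the gripper's body presses on something with over 40 N, if the wrist force passes 120 N, or if a joint passes its speed limit or range.

## Working session

There is one attempt and no reset: what is moved stays moved. The work goes in short steps, Python scripts to look and compute and a tool call to move; the robot and the scene stay as the last step left them, time stands still between calls to the robot, and variables do not carry over. Pictures are saved under pics/ and viewed, at most 10 in all, crops included, and the job is handed in when it is done.

Besides the shell and the picture viewer there is one more tool, called in YAML: its name, and indented under it one key for each argument. jog_arm: Moves the arm, as the interface text tells. Its arguments: {"type":"object","properties":{"plan":{"type":"array"},"force":{"type":"number"}},"required":["plan"]}

```bash
mkdir -p pics
python3 - <<'E'
from bench import bot
import cv2,pickle
o=bot.get_obs();print({k:o[k] for k in('clock','eef_pos','eef_rot','wrist_force','grip_width')},bot.nose_length)
for n in('scene','top'):
    d=bot.get_image(n);cv2.imwrite(f'pics/{n}0.png',d['color'][:,:,::-1]);pickle.dump(d,open(f'{n}0.pkl','wb'))
    print(n,d['k1'],d['camera_matrix'].tolist(),(-d['R'].T@d['t']).tolist())
E
```

```text
{'clock': 0.0, 'eef_pos': array([0.20484712, 0.61621525, 0.25068959]), 'eef_rot': array([-3.13969369e+00, -7.17839225e-05,  2.82076203e+00]), 'wrist_force': array([-0.0800549 ,  0.66310908,  0.40672619]), 'grip_width': 1.0022719601106431} 0.025
scene -0.0810254087442074 [[403.8678255121626, 0.0, 289.2650825339451], [0.0, 403.8678255121626, 204.78279604910776], [0.0, 0.0, 1.0]] [-0.12251408456060403, -0.6866632596492461, 0.5416617930856208]
top 0.024491179829933523 [[533.8607473082889, 0.0, 284.1450979261994], [0.0, 533.8607473082889, 208.89592327262642], [0.0, 0.0, 1.0]] [0.23881403493761472, -0.20600974586503792, 0.915406518447696]
```

View pics/top0.png

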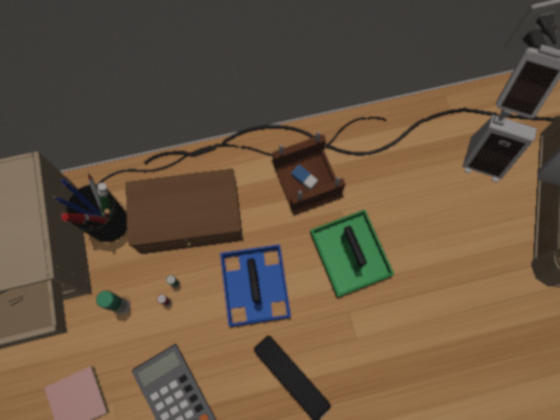

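View pics/scene0.png

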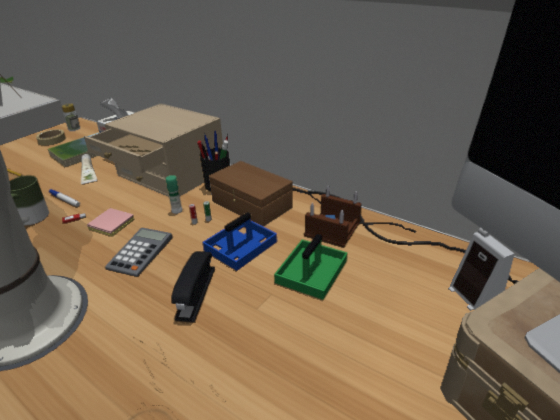

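The pictures show the blue tray at top (255,286), the green tray at (350,253) and the stand at (308,175). The box is at (185,210). I'll enlarge the middle of the top view.

Run:
```python
import cv2
im=cv2.imread('pics/top0.png')[125:335,205:400]
cv2.imwrite('pics/c.png',cv2.resize(im,None,fx=2.85,fy=2.85,interpolation=cv2.INTER_CUBIC)*1)
```

```text
(no output)
```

View pics/c.png

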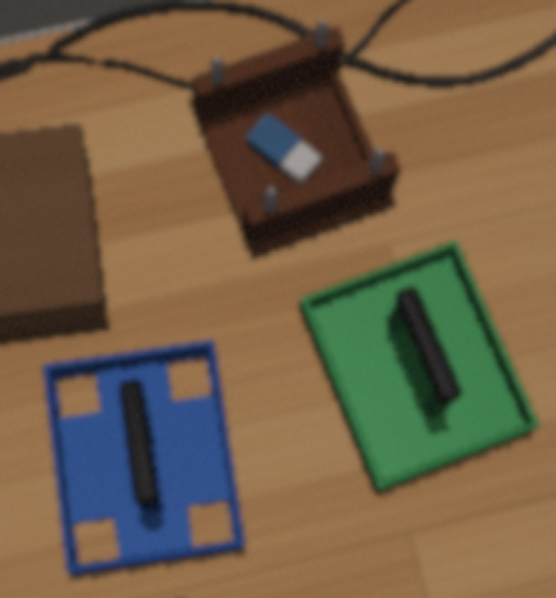

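The crop (2.85x, offset 205,125) shows the blue rim corners, the hole centres and the bar. On the stand it shows the four post tips at (217,60), (321,25), (377,153) and (271,188), and the green rim.

```bash
cat > h.py <<'E'
import numpy as np,cv2
from scipy.optimize import least_squares
def proj(d,P,R=None,t=None):
    R=d['R'] if R is None else R; t=d['t'] if t is None else t
    rv=cv2.Rodrigues(np.asarray(R))[0]
    return cv2.projectPoints(np.asarray(P,float).reshape(-1,1,3),rv,np.asarray(t,float),d['camera_matrix'],np.array([d['k1'],0,0,0]))[0][:,0]
def place(q,P):
    c,s=np.cos(q[2]),np.sin(q[2]);P=np.asarray(P,float)
    return np.c_[q[0]+c*P[:,0]-s*P[:,1],q[1]+s*P[:,0]+c*P[:,1],P[:,2]]
def fit(d,P,uv,q0,R=None,t=None):
    r=least_squares(lambda q:(proj(d,place(q,P),R,t)-uv).ravel(),q0,loss='soft_l1')
    return r.x,np.round((proj(d,place(r.x,P),R,t)-uv),1)
def wristRt(d,o):
    from scipy.spatial.transform import Rotation as Ro
    T=np.eye(4);T[:3,:3]=Ro.from_euler('xyz',o['eef_rot']).as_matrix();T[:3,3]=o['eef_pos']
    W=np.linalg.inv(T@d['mount']);return W[:3,:3],W[:3,3]
E
python3 - <<'E'
from h import *
import pickle
d=pickle.load(open('top0.pkl','rb'))
C=lambda a:np.array(a)/2.85+[205,125]
# ground-plane guess
for n,uv in dict(blue=(255,286),green=(350,253),stand=(308,175),box=(185,210)).items():
    x=cv2.undistortPoints(np.array([[uv]],float),d['camera_matrix'],np.array([d['k1'],0,0,0]))[0,0]
    r=d['R'].T@np.r_[x,1];c=-d['R'].T@d['t'];print(n,(c+r*(.05-c[2])/r[2]).round(3))
def multi(P,uv):
    best=None
    for a in np.arange(-3,3.1,.75):
        q,e=fit(d,P,uv,[.5,0,a])
        if best is None or abs(e).sum()<abs(best[1]).sum():best=(q,e)
    return best
rim=[(-.062,-.052,.024),(-.062,.052,.024),(.062,.052,.024),(.062,-.052,.024)]
h=[(-.044,-.034,.004),(-.044,.034,.004),(.044,.034,.004),(.044,-.034,.004)]
def both(P,uv):
    # image handedness: try both orders
    return min((multi(P,uv),multi([(x,-y,z) for x,y,z in P],uv)),key=lambda b:abs(b[1]).sum())
for n,P,uv in (('blue',rim+h,[(46,368),(212,345),(241,549),(73,573),(79,395),(189,379),(212,522),(98,541)]),
  ('green',rim,[(304,300),(457,246),(535,425),(381,490)]),
  ('stand',[(x,y,.084) for x,y,_ in h],[(217,60),(321,25),(377,153),(271,188)])):
    q,e=both(P,C(uv));print(n,q.round(4),'radius',np.hypot(*q[:2]).round(3),e.tolist())
E
```

```text
blue [ 0.38  -0.198  0.05 ]
green [ 0.395 -0.363  0.05 ]
stand [ 0.545 -0.33   0.05 ]
box [ 0.533 -0.112  0.05 ]
blue [ 0.3863 -0.1985 -3.2308] radius 0.434 [[-1.2, -1.1], [1.0, -2.0], [2.1, -0.8], [-1.9, 0.6], [0.0, 0.5], [0.4, 0.2], [-0.1, 0.8], [-0.2, 0.3]]
green [ 0.4005 -0.3715 -3.0123] radius 0.546 [[-1.3, -0.3], [0.1, -2.1], [2.6, 0.8], [-0.3, 0.4]]
stand [ 0.555  -0.3324 -3.0219] radius 0.647 [[-0.4, -0.1], [0.5, -0.7], [0.5, -0.2], [-0.5, 1.2]]
```

Run:
```python
from h import *
import pickle
from bench import bot
for n in('scene','top'):
    d=pickle.load(open(n+'0.pkl','rb'))
    for p in([0,0,0],[0,0,.3],[.205,.617,.25],[.555,-.332,.055],[.386,-.1985,.065],[.4,-.37,.065]):
        print(n,p,(d['R']@p+d['t'])[2].round(2),proj(d,[p])[0].round())
o=bot.get_obs();d=bot.get_image('wrist');cv2.imwrite('pics/w0.png',d['color'][:,:,::-1]);print(d['mount'].round(3).tolist())
```

```text
scene [0, 0, 0] 0.71 [ 22. 316.]
scene [0, 0, 0.3] 0.55 [-51. 170.]
scene [0.205, 0.617, 0.25] 1.01 [-40. 101.]
scene [0.555, -0.332, 0.055] 0.9 [333. 208.]
scene [0.386, -0.1985, 0.065] 0.84 [237. 221.]
scene [0.4, -0.37, 0.065] 0.77 [311. 246.]
top [0, 0, 0] 0.79 [183. 575.]
top [0, 0, 0.3] 0.5 [125. 694.]
top [0.205, 0.617, 0.25] 0.56 [-516.  625.]
top [0.555, -0.332, 0.055] 0.92 [308. 168.]
top [0.386, -0.1985, 0.065] 0.85 [254. 281.]
top [0.4, -0.37, 0.065] 0.87 [355. 247.]
[[0.0, -0.966, -0.257, 0.069], [1.0, 0.001, -0.001, 0.001], [0.001, -0.257, 0.966, -0.134], [0.0, 0.0, 0.0, 1.0]]
```

View pics/w0.png

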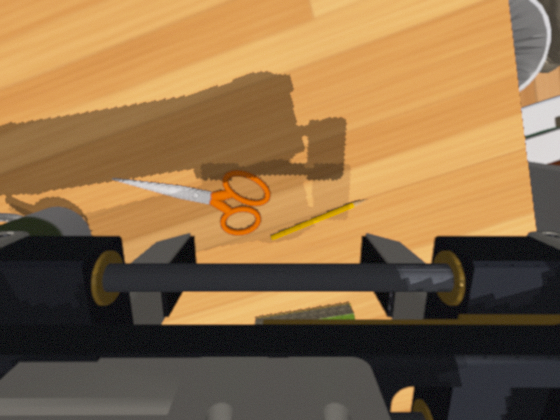

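The wrist view shows only clear desk. The plan is to rise to z≈0.40, then swing round the front.

jog_arm:
  plan:
    - {"dz":-0.25,"hand":-1}
    - {"dz":-0.5,"hand":-1}
    - {"dz":-0.75,"hand":-1,"yaw":-0.02}
    - {"dz":-1,"hand":-1,"yaw":-0.04}
    - {"dx":-0.2,"dz":-1,"hand":-1,"yaw":-0.074}
    - {"dx":-0.4,"dz":-1,"hand":-1,"yaw":-0.074}
    - {"dx":-0.6,"dz":-1,"hand":-1,"yaw":-0.074}
    - {"dx":-0.8,"dz":-1,"hand":-1,"yaw":-0.074}
    - {"dx":-1,"dz":-1,"hand":-1,"yaw":-0.074}
    - {"dx":-1,"dz":-1,"dy":-0.2,"hand":-1,"yaw":-0.074}
  force: 25

```text
schema error: expected keys dx, dy, dz, yaw, hand
```

jog_arm:
  plan:
    - {"dx":0,"dy":0,"dz":-0.25,"hand":-1,"yaw":0}
    - {"dx":0,"dy":0,"dz":-0.5,"hand":-1,"yaw":0}
    - {"dx":0,"dy":0,"dz":-0.75,"hand":-1,"yaw":-0.02}
    - {"dx":0,"dy":0,"dz":-1,"hand":-1,"yaw":-0.04}
    - {"dx":-0.2,"dy":0,"dz":-1,"hand":-1,"yaw":-0.074}
    - {"dx":-0.4,"dy":0,"dz":-1,"hand":-1,"yaw":-0.074}
    - {"dx":-0.6,"dy":0,"dz":-1,"hand":-1,"yaw":-0.074}
    - {"dx":-0.8,"dy":0,"dz":-1,"hand":-1,"yaw":-0.074}
    - {"dx":-1,"dy":0,"dz":-1,"hand":-1,"yaw":-0.074}
    - {"dx":-1,"dz":-1,"dy":-0.2,"hand":-1,"yaw":-0.074}
  force: 25

```text
clock: 0.98
eef_pos: [0.3467, 0.5397, 0.3973]
eef_rot: [-3.138, 0.0, 3.044]
wrist_force: [0.9, -1.7, -0.1]
grip_width: 1.001
finger_force: 0.0
```

jog_arm:
  plan:
    - {"dx":-0.2,"dy":-0.1,"dz":0,"yaw":0,"hand":-1}
    - {"dx":-0.4,"dy":-0.25,"dz":0,"yaw":0,"hand":-1}
    - {"dx":-0.6,"dy":-0.4,"dz":0,"yaw":0,"hand":-1}
    - {"dx":-0.8,"dy":-0.55,"dz":0,"yaw":0,"hand":-1}
    - {"dx":-0.9,"dy":-0.7,"dz":0,"yaw":0,"hand":-1}
    - {"dx":-1,"dy":-0.85,"dz":0,"yaw":0,"hand":-1}
    - {"dx":-1,"dy":-1,"dz":0,"yaw":0,"hand":-1}
    - {"dx":-1,"dy":-1,"dz":0,"yaw":0,"hand":-1}
    - {"dx":-1,"dy":-1,"dz":0,"yaw":0,"hand":-1}
    - {"dx":-1,"dy":-1,"dz":0,"yaw":0,"hand":-1}

```text
clock: 1.82
eef_pos: [0.4734, 0.3793, 0.4017]
eef_rot: [3.141, -0.0, 3.054]
wrist_force: [0.4, 0.2, 0.7]
grip_width: 0.999
finger_force: 0.0
```

jog_arm:
  plan:
    - {"dx":-0.05,"dy":-0.12,"dz":0,"yaw":0,"hand":-1}
    - {"dx":-0.1,"dy":-0.25,"dz":0,"yaw":0,"hand":-1}
    - {"dx":-0.15,"dy":-0.4,"dz":0,"yaw":0,"hand":-1}
    - {"dx":-0.2,"dy":-0.55,"dz":0,"yaw":0,"hand":-1}
    - {"dx":-0.2,"dy":-0.7,"dz":0,"yaw":0,"hand":-1}
    - {"dx":-0.2,"dy":-0.85,"dz":0,"yaw":0,"hand":-1}
    - {"dx":-0.2,"dy":-1,"dz":0,"yaw":0,"hand":-1}
    - {"dx":-0.2,"dy":-1,"dz":0,"yaw":0,"hand":-1}
    - {"dx":-0.2,"dy":-1,"dz":0,"yaw":0,"hand":-1}
    - {"dx":-0.2,"dy":-1,"dz":0,"yaw":0,"hand":-1}

```text
clock: 2.65
eef_pos: [0.4902, 0.2284, 0.4018]
eef_rot: [3.14, -0.0, 3.056]
wrist_force: [0.6, -0.2, 0.9]
grip_width: 0.994
finger_force: 0.0
```

jog_arm:
  plan:
    - {"dx":0,"dy":-0.15,"dz":0,"yaw":0,"hand":-1}
    - {"dx":0,"dy":-0.3,"dz":0,"yaw":0,"hand":-1}
    - {"dx":0,"dy":-0.45,"dz":0,"yaw":0,"hand":-1}
    - {"dx":0,"dy":-0.6,"dz":0,"yaw":0,"hand":-1}
    - {"dx":0,"dy":-0.75,"dz":0,"yaw":0,"hand":-1}
    - {"dx":0,"dy":-0.9,"dz":0,"yaw":0,"hand":-1}
    - {"dx":0,"dy":-1,"dz":0,"yaw":0,"hand":-1}
    - {"dx":0,"dy":-1,"dz":0,"yaw":0,"hand":-1}
    - {"dx":0,"dy":-1,"dz":0,"yaw":0,"hand":-1}
    - {"dx":0,"dy":-1,"dz":0,"yaw":0,"hand":-1}

```text
clock: 3.48
eef_pos: [0.4775, 0.0793, 0.4017]
eef_rot: [3.141, -0.0, 3.056]
wrist_force: [0.2, -0.2, 0.8]
grip_width: 0.996
finger_force: 0.0
```

jog_arm:
  plan:
    - {"dx":0,"dy":-0.15,"dz":0,"yaw":0,"hand":-1}
    - {"dx":0,"dy":-0.3,"dz":0,"yaw":0,"hand":-1}
    - {"dx":0,"dy":-0.45,"dz":0,"yaw":0,"hand":-1}
    - {"dx":0,"dy":-0.6,"dz":0,"yaw":0,"hand":-1}
    - {"dx":0,"dy":-0.75,"dz":0,"yaw":0,"hand":-1}
    - {"dx":0,"dy":-0.9,"dz":0,"yaw":0,"hand":-1}
    - {"dx":0,"dy":-1,"dz":0,"yaw":0,"hand":-1}
    - {"dx":0.1,"dy":-1,"dz":0,"yaw":0,"hand":-1}
    - {"dx":0.2,"dy":-1,"dz":0,"yaw":0,"hand":-1}
    - {"dx":0.2,"dy":-1,"dz":0,"yaw":0,"hand":-1}

```text
clock: 4.32
eef_pos: [0.4331, -0.0682, 0.4017]
eef_rot: [3.141, -0.001, 3.056]
wrist_force: [-0.6, 0.2, -0.8]
grip_width: 1.002
finger_force: 0.0
```

jog_arm:
  plan:
    - {"dx":0,"dy":-0.15,"dz":0,"yaw":0,"hand":-1}
    - {"dx":0,"dy":-0.3,"dz":0.1,"yaw":0,"hand":-1}
    - {"dx":0,"dy":-0.45,"dz":0.25,"yaw":0,"hand":-1}
    - {"dx":0.1,"dy":-0.6,"dz":0.4,"yaw":0,"hand":-1}
    - {"dx":0.2,"dy":-0.75,"dz":0.55,"yaw":0,"hand":-1}
    - {"dx":0.25,"dy":-0.85,"dz":0.7,"yaw":0,"hand":-1}
    - {"dx":0.25,"dy":-0.85,"dz":0.8,"yaw":0,"hand":-1}
    - {"dx":0.25,"dy":-0.85,"dz":0.8,"yaw":0,"hand":-1}
    - {"dx":0.25,"dy":-0.85,"dz":0.8,"yaw":0,"hand":-1}
    - {"dx":0.25,"dy":-0.85,"dz":0.8,"yaw":0,"hand":-1}

```text
clock: 5.15
eef_pos: [0.3875, -0.1926, 0.2827]
eef_rot: [-3.141, 0.002, 3.056]
wrist_force: [0.3, -0.7, 0.7]
grip_width: 1.002
finger_force: 0.0
```

Run:
```python
from h import *
import pickle
from bench import bot
o=bot.get_obs();d=bot.get_image('wrist');pickle.dump((o,d),open('w1.pkl','wb'))
print(o['clock'],o['eef_pos'],o['eef_rot'],o['joint_positions'].round(2))
R,t=wristRt(d,o);im=d['color'][:,:,::-1].copy()
q=[.3863,-.1985,-.0892];
for p in proj(d,place(q,[(0,0,.072),(.035,0,.072),(-.035,0,.072)]),R,t): cv2.circle(im,tuple(int(v) for v in p),2,(0,0,255),-1);print(p.round(1))
cv2.imwrite('pics/w1.png',cv2.resize(im,None,fx=1.4,fy=1.4))
```

```text
5.15 [ 0.38747377 -0.19264799  0.28268888] [-3.14131514e+00  1.50229710e-03  3.05601262e+00] [ 0.29  0.04  0.11  2.04 -0.01  1.06  1.89]
[272.3 184.4]
[272.3 213.7]
[272.3 153.6]
```

View pics/w1.png

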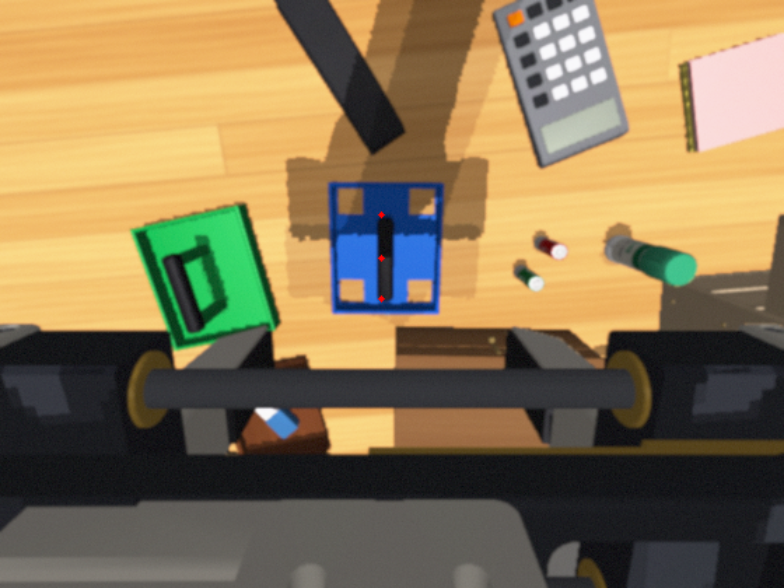

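The wrist view shows the blue tray squarely aligned, with its bar centre at about (385,258) of the enlarged picture, 2-3 px right of the prediction. I'll refine the fit from this.

Run:
```python
from h import *
import pickle
o,d=pickle.load(open('w1.pkl','rb'));R,t=wristRt(d,o)
P=[(-.062,.052,.024),(-.062,-.052,.024),(.062,-.052,.024),(.062,.052,.024),(-.044,.034,.005),(-.044,-.034,.005),(.044,-.034,.005),(.044,.034,.005),(-.035,0,.072),(.035,0,.072)]
uv=np.array([(443,183),(330,183),(333,313),(439,314),(423,201),(350,201),(351,291),(420,291),(386,217),(385,298)])/1.4
q,e=fit(d,P,uv,[.386,-.1985,-.089],R,t);print(q,e.tolist())
y=o['eef_rot'][2];D=q[:2]-o['eef_pos'][:2]
print('dx,dy',np.array([[np.cos(y),np.sin(y)],[np.sin(y),-np.cos(y)]])@D/.15,'turn',-((q[2]-y+np.pi/2)%np.pi-np.pi/2)/np.pi)
```

```text
[ 0.38878959 -0.19513565 -0.09202853] [[1.2, -0.6], [-1.4, -1.2], [-0.8, 0.3], [0.3, 0.1], [-0.5, 0.1], [0.3, -0.2], [0.6, -0.4], [-0.0, -0.1], [-0.2, 0.6], [0.3, 2.6]]
dx,dy [-0.01015757 -0.0157739 ] turn 0.0020526189089845595
```

jog_arm:
  plan:
    - {"dx":-0.01,"dy":-0.015,"dz":0.15,"yaw":0.002,"hand":-1}
    - {"dx":-0.01,"dy":-0.015,"dz":0.35,"yaw":0.002,"hand":-1}
    - {"dx":-0.01,"dy":-0.015,"dz":0.55,"yaw":0.002,"hand":-1}
    - {"dx":-0.01,"dy":-0.015,"dz":0.75,"yaw":0.002,"hand":-1}
    - {"dx":-0.01,"dy":-0.015,"dz":0.9,"yaw":0.002,"hand":-1}
    - {"dx":-0.01,"dy":-0.015,"dz":1,"yaw":0.002,"hand":-1}
    - {"dx":-0.01,"dy":-0.015,"dz":1,"yaw":0.002,"hand":-1}
    - {"dx":-0.01,"dy":-0.015,"dz":1,"yaw":0.002,"hand":-1}
    - {"dx":-0.01,"dy":-0.015,"dz":1,"yaw":0.002,"hand":-1}
    - {"dx":-0.01,"dy":-0.015,"dz":1,"yaw":0.002,"hand":-1}

```text
clock: 6.03
eef_pos: [0.3886, -0.1962, 0.1333]
eef_rot: [-3.141, 0.003, 3.048]
wrist_force: [0.2, 0.8, -0.6]
grip_width: 0.999
finger_force: 0.0
```

jog_arm:
  plan:
    - {"dx":0,"dy":0,"dz":0.1,"yaw":0,"hand":-1}
    - {"dx":0,"dy":0,"dz":0.2,"yaw":0,"hand":-1}
    - {"dx":0,"dy":0,"dz":0.3,"yaw":0,"hand":-1}
    - {"dx":0,"dy":0,"dz":0.4,"yaw":0,"hand":-1}
    - {"dx":0,"dy":0,"dz":0.41,"yaw":0,"hand":-1}
    - {"dx":0,"dy":0,"dz":0.41,"yaw":0,"hand":-1}
    - {"dx":0,"dy":0,"dz":0.41,"yaw":0,"hand":-1}
    - {"dx":0,"dy":0,"dz":0.41,"yaw":0,"hand":0}
    - {"dx":0,"dy":0,"dz":0.41,"yaw":0,"hand":0.3}
    - {"dx":0,"dy":0,"dz":0.41,"yaw":0,"hand":0.5}

```text
clock: 6.87
eef_pos: [0.3876, -0.1961, 0.071]
eef_rot: [-3.141, 0.001, 3.047]
wrist_force: [0.2, 0.4, -0.3]
grip_width: 0.829
finger_force: 0.0
```

jog_arm:
  plan:
    - {"dx":0,"dy":0,"dz":0,"yaw":0,"hand":0.8}
    - {"dx":0,"dy":0,"dz":0,"yaw":0,"hand":1}
    - {"dx":0,"dy":0,"dz":0,"yaw":0,"hand":1}
    - {"dx":0,"dy":0,"dz":0,"yaw":0,"hand":1}
    - {"dx":0,"dy":0,"dz":0,"yaw":0,"hand":1}
    - {"dx":0,"dy":0,"dz":0,"yaw":0,"hand":1}
    - {"dx":0,"dy":0,"dz":0,"yaw":0,"hand":1}
    - {"dx":0,"dy":0,"dz":0,"yaw":0,"hand":1}
    - {"dx":0,"dy":0,"dz":0,"yaw":0,"hand":1}
    - {"dx":0,"dy":0,"dz":0,"yaw":0,"hand":1}
  force: 30

```text
clock: 7.7
eef_pos: [0.387, -0.1959, 0.0701]
eef_rot: [-3.142, -0.0, 3.047]
wrist_force: [-0.7, -0.6, -1.2]
grip_width: 0.149
finger_force: 30.0
```

Gripped: the opening is about 13.7 mm, which matches the 14 mm bar. I'll check the stand estimate against the scene camera.

Run:
```python
from h import *
import pickle
d=pickle.load(open('scene0.pkl','rb'))
im=cv2.imread('pics/scene0.png');x0,y0,s=290,175,8
c=cv2.resize(im[y0:y0+75,x0:x0+95],None,fx=s,fy=s,interpolation=cv2.INTER_CUBIC)
for z,col in((.085,(0,255,255)),(.055,(0,255,0))):
  for p in proj(d,place([.555,-.3324,.1197],[(a,b,z) for a in(-.044,.044) for b in(-.034,.034)])):
    print(z,p.round(1),((p-[x0,y0]+.5)*s).round()); cv2.circle(c,tuple(int(v) for v in (p-[x0,y0]+.5)*s),3,col,-1)
cv2.imwrite('pics/s1.png',c)
```

```text
0.085 [340.6 209.8] [408. 283.]
0.085 [310.9 202.2] [171. 222.]
0.085 [354.9 190.8] [523. 130.]
0.085 [327.  184.2] [300.  78.]
0.055 [339.8 221.7] [402. 378.]
0.055 [310.7 213.9] [169. 315.]
0.055 [354.  202.1] [516. 221.]
0.055 [326.5 195.4] [296. 167.]
```

View pics/s1.png

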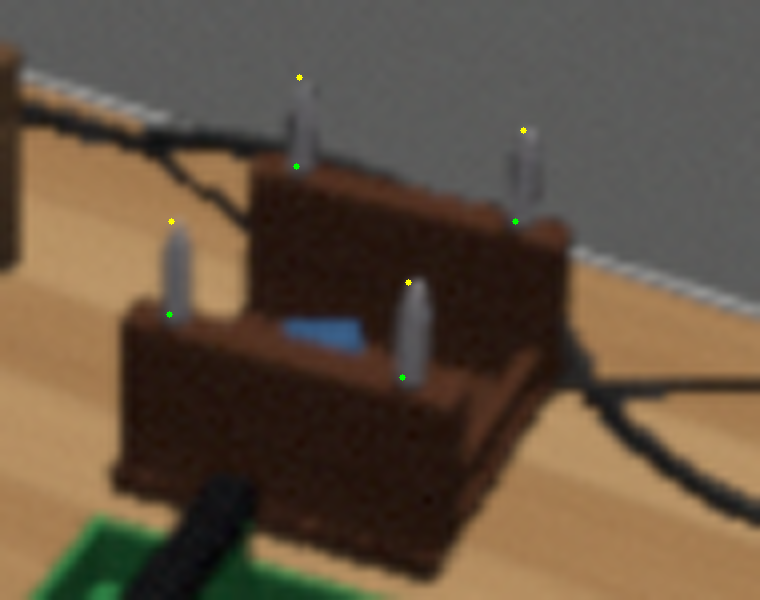

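jog_arm:
  plan:
    - {"dx":0,"dy":0,"dz":-0.1,"yaw":0,"hand":1}
    - {"dx":0,"dy":0,"dz":-0.2,"yaw":0,"hand":1}
    - {"dx":0,"dy":0,"dz":-0.35,"yaw":0,"hand":1}
    - {"dx":0,"dy":0,"dz":-0.5,"yaw":0,"hand":1}
    - {"dx":0,"dy":0,"dz":-0.65,"yaw":0,"hand":1}
    - {"dx":0,"dy":0,"dz":-0.8,"yaw":0,"hand":1}
    - {"dx":0,"dy":0,"dz":-0.9,"yaw":0,"hand":1}
    - {"dx":0,"dy":0,"dz":-1,"yaw":0,"hand":1}
    - {"dx":0,"dy":0,"dz":-1,"yaw":0,"hand":1}
    - {"dx":0,"dy":0,"dz":-1,"yaw":0,"hand":1}

```text
clock: 8.53
eef_pos: [0.3871, -0.1959, 0.2202]
eef_rot: [-3.141, 0.001, 3.047]
wrist_force: [-0.2, 0.0, -3.3]
grip_width: 0.151
finger_force: 30.0
```

The overlay agrees within about 1 px (2 mm): the posts sit slightly right of the predicted dots. I'll move above the stand.

jog_arm:
  plan:
    - {"dx":-0.1,"dy":-0.05,"dz":0,"yaw":0,"hand":1}
    - {"dx":-0.22,"dy":-0.15,"dz":0,"yaw":0,"hand":1}
    - {"dx":-0.36,"dy":-0.27,"dz":0,"yaw":0,"hand":1}
    - {"dx":-0.5,"dy":-0.4,"dz":0,"yaw":0,"hand":1}
    - {"dx":-0.64,"dy":-0.52,"dz":0,"yaw":0,"hand":1}
    - {"dx":-0.78,"dy":-0.63,"dz":0,"yaw":0,"hand":1}
    - {"dx":-0.9,"dy":-0.73,"dz":0,"yaw":0,"hand":1}
    - {"dx":-1,"dy":-0.81,"dz":0,"yaw":0,"hand":1}
    - {"dx":-1,"dy":-0.81,"dz":0,"yaw":0,"hand":1}
    - {"dx":-1,"dy":-0.81,"dz":0,"yaw":0,"hand":1}

```text
clock: 9.37
eef_pos: [0.524, -0.3309, 0.2174]
eef_rot: [3.14, -0.004, 3.046]
wrist_force: [-1.0, 1.0, -2.8]
grip_width: 0.148
finger_force: 30.0
```

jog_arm:
  plan:
    - {"dx":-0.05,"dy":0,"dz":0.02,"yaw":-0.01,"hand":1}
    - {"dx":-0.1,"dy":0,"dz":0.06,"yaw":-0.022,"hand":1}
    - {"dx":-0.15,"dy":0,"dz":0.1,"yaw":-0.034,"hand":1}
    - {"dx":-0.2,"dy":0,"dz":0.14,"yaw":-0.046,"hand":1}
    - {"dx":-0.2,"dy":0,"dz":0.17,"yaw":-0.058,"hand":1}
    - {"dx":-0.2,"dy":0,"dz":0.2,"yaw":-0.068,"hand":1}
    - {"dx":-0.2,"dy":0,"dz":0.2,"yaw":-0.068,"hand":1}
    - {"dx":-0.2,"dy":0,"dz":0.2,"yaw":-0.068,"hand":1}
    - {"dx":-0.2,"dy":0,"dz":0.2,"yaw":-0.068,"hand":1}
    - {"dx":-0.2,"dy":0,"dz":0.2,"yaw":-0.068,"hand":1}

```text
clock: 10.2
eef_pos: [0.5548, -0.3337, 0.1905]
eef_rot: [-3.141, 0.0, -3.023]
wrist_force: [-0.5, 0.2, -2.8]
grip_width: 0.151
finger_force: 30.0
```

Run:
```python
from h import *
from bench import bot
o=bot.get_obs();d=bot.get_image('scene');w=bot.get_image('wrist')
print(o['eef_pos'],o['eef_rot'],o['joint_positions'].round(2))
def crop(im,x0,y0,w_,h_,s):return cv2.resize(im[y0:y0+h_,x0:x0+w_,::-1],None,fx=s,fy=s,interpolation=cv2.INTER_CUBIC)
a=crop(d['color'],270,120,130,150,4)
b=crop(w['color'],160,100,230,150,1.2)
c=np.zeros((600,796,3),np.uint8);c[:,:520]=a;c[:b.shape[0],520:]=b
cv2.imwrite('pics/s2.png',c)
```

```text
[ 0.55481406 -0.33366713  0.19049437] [-3.14147889e+00  3.58410247e-04 -3.02266304e+00] [ 0.42  0.52  0.11  1.63 -0.06  0.99  2.24]
```

View pics/s2.png

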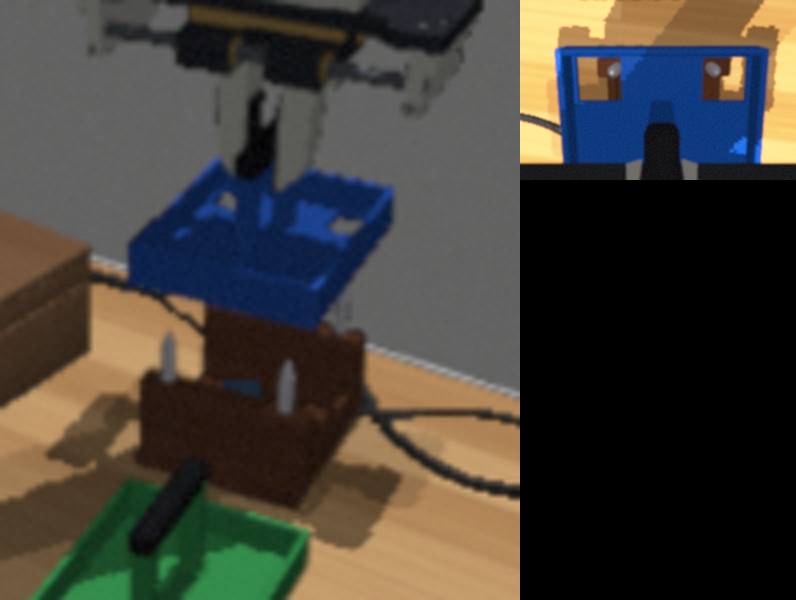

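Two posts are visible through the near holes in the wrist view, with tips at about (238,159) and (320,157) px. I'll compute the offset of the tray holes from the posts.

Run:
```python
from h import *
from bench import bot
o=bot.get_obs();d=bot.get_image('wrist');R,t=wristRt(d,o)
def hit(uv,z):
    x=cv2.undistortPoints(np.array([[uv]],float),d['camera_matrix'],np.array([d['k1'],0,0,0]))[0,0]
    r=R.T@np.r_[x,1];c=-R.T@t;return (c+r*(z-c[2])/r[2])
f=lambda u,v:((u-520)/1.2+160,v/1.2+100)
y=o['eef_rot'][2];A=np.array([[np.cos(y),np.sin(y)],[np.sin(y),-np.cos(y)]])
T=lambda p:(A@(p[:2]-o['eef_pos'][:2])*1000).round(1)
for n,u,z in(('postL',(614,70),.0845),('postR',(712,68),.0845),('holeL',(599,79),.1245),('holeR',(724,79),.1245)):
    print(n,T(hit(f(*u),z)),'mm in tool axes; nominal 44, -/+34')
```

```text
postL [ 42.2 -30.4] mm in tool axes; nominal 44, -/+34
postR [43.5 33.3] mm in tool axes; nominal 44, -/+34
holeL [ 41.7 -33.6] mm in tool axes; nominal 44, -/+34
holeR [41.8 34.6] mm in tool axes; nominal 44, -/+34
```

Offset is only about 1 mm in each axis. I'll descend slowly.

jog_arm:
  plan:
    - {"dx":0.007,"dy":0.007,"dz":0.04,"yaw":0,"hand":1}
    - {"dx":0.007,"dy":0.007,"dz":0.09,"yaw":0,"hand":1}
    - {"dx":0.007,"dy":0.007,"dz":0.14,"yaw":0,"hand":1}
    - {"dx":0.007,"dy":0.007,"dz":0.19,"yaw":0,"hand":1}
    - {"dx":0.007,"dy":0.007,"dz":0.24,"yaw":0,"hand":1}
    - {"dx":0.007,"dy":0.007,"dz":0.29,"yaw":0,"hand":1}
    - {"dx":0.007,"dy":0.007,"dz":0.33,"yaw":0,"hand":1}
    - {"dx":0.007,"dy":0.007,"dz":0.36,"yaw":0,"hand":1}
    - {"dx":0.007,"dy":0.007,"dz":0.38,"yaw":0,"hand":1}
    - {"dx":0.007,"dy":0.007,"dz":0.38,"yaw":0,"hand":1}

```text
clock: 11.18
eef_pos: [0.5532, -0.3327, 0.1323]
eef_rot: [3.141, -0.001, -3.023]
wrist_force: [-0.0, 0.2, -2.9]
grip_width: 0.15
finger_force: 30.0
```

jog_arm:
  plan:
    - {"dx":0,"dy":0,"dz":0.01,"yaw":0,"hand":1}
    - {"dx":0,"dy":0,"dz":0.015,"yaw":0,"hand":1}
    - {"dx":0,"dy":0,"dz":0.02,"yaw":0,"hand":1}
    - {"dx":0,"dy":0,"dz":0.025,"yaw":0,"hand":1}
    - {"dx":0,"dy":0,"dz":0.03,"yaw":0,"hand":1}
    - {"dx":0,"dy":0,"dz":0.035,"yaw":0,"hand":1}
    - {"dx":0,"dy":0,"dz":0.04,"yaw":0,"hand":1}
    - {"dx":0,"dy":0,"dz":0.045,"yaw":0,"hand":1}
    - {"dx":0,"dy":0,"dz":0.05,"yaw":0,"hand":1}
    - {"dx":0,"dy":0,"dz":0.05,"yaw":0,"hand":1}

```text
clock: 12.02
eef_pos: [0.5534, -0.3328, 0.1255]
eef_rot: [3.141, -0.0, -3.023]
wrist_force: [0.4, 0.2, -2.2]
grip_width: 0.147
finger_force: 30.0
```

jog_arm:
  plan:
    - {"dx":0,"dy":0,"dz":0.005,"yaw":0,"hand":1}
    - {"dx":0,"dy":0,"dz":0.01,"yaw":0,"hand":1}
    - {"dx":0,"dy":0,"dz":0.01,"yaw":0,"hand":1}
    - {"dx":0,"dy":0,"dz":0.01,"yaw":0,"hand":0.6}
    - {"dx":0,"dy":0,"dz":0.01,"yaw":0,"hand":0.5}
    - {"dx":0,"dy":0,"dz":0.01,"yaw":0,"hand":0.3}
    - {"dx":0,"dy":0,"dz":0.01,"yaw":0,"hand":0}
    - {"dx":0,"dy":0,"dz":0.01,"yaw":0,"hand":-0.4}
    - {"dx":0,"dy":0,"dz":0.01,"yaw":0,"hand":-0.4}
    - {"dx":0,"dy":0,"dz":0.01,"yaw":0,"hand":-0.4}

```text
clock: 12.85
eef_pos: [0.5536, -0.3329, 0.1241]
eef_rot: [3.142, -0.0, -3.023]
wrist_force: [-0.4, 0.2, -0.1]
grip_width: 0.564
finger_force: 0.0
```

jog_arm:
  plan:
    - {"dx":0,"dy":0,"dz":0,"yaw":0,"hand":-0.4}
    - {"dx":0,"dy":0,"dz":-0.1,"yaw":0,"hand":-0.4}
    - {"dx":0,"dy":0,"dz":-0.25,"yaw":0,"hand":-0.4}
    - {"dx":0,"dy":0,"dz":-0.4,"yaw":0,"hand":-0.4}
    - {"dx":0,"dy":0,"dz":-0.55,"yaw":0,"hand":-0.4}
    - {"dx":0,"dy":0,"dz":-0.7,"yaw":0,"hand":-0.4}
    - {"dx":0,"dy":0,"dz":-0.85,"yaw":0,"hand":-0.4}
    - {"dx":0,"dy":0,"dz":-1,"yaw":0,"hand":-0.4}
    - {"dx":0,"dy":0,"dz":-1,"yaw":0,"hand":-0.4}
    - {"dx":0,"dy":0,"dz":-1,"yaw":0,"hand":-0.4}

```text
clock: 13.68
eef_pos: [0.5544, -0.3334, 0.276]
eef_rot: [-3.14, 0.003, -3.023]
wrist_force: [-0.9, 0.5, 0.0]
grip_width: 0.703
finger_force: 0.0
```

Run:
```python
from h import *
from bench import bot
print(bot.get_obs()['eef_pos'])
d=bot.get_image('scene');w=bot.get_image('wrist')
def crop(im,x0,y0,w_,h_,s):return cv2.resize(im[y0:y0+h_,x0:x0+w_,::-1],None,fx=s,fy=s,interpolation=cv2.INTER_CUBIC)
a=crop(d['color'],270,150,130,130,4);b=crop(w['color'],180,80,180,200,1.53)
c=np.zeros((520,796,3),np.uint8);c[:,:520]=a;c[:b.shape[0],520:520+b.shape[1]]=b
cv2.imwrite('pics/s3.png',c)
```

```text
[ 0.55440605 -0.33344808  0.27599034]
```

View pics/s3.png

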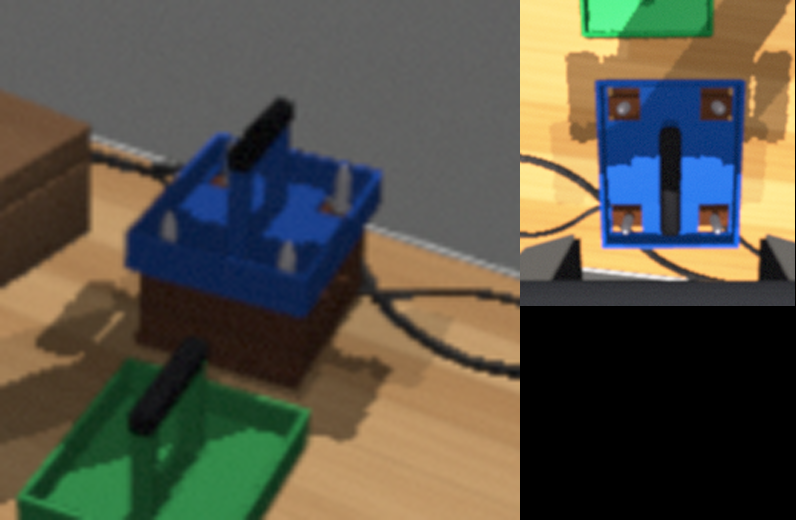

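The view shows all four posts up through the corner holes at about (625,107), (718,107), (627,220) and (716,220) in the crop. The tray lies flat, the gripper is clear and the green tray hasn't moved.

```bash
python3 -c "
from bench import bot
print(bot.sign_off())"
```

```text
the job is handed in; nothing more can be done
None
```

The blue tray is on the stand with all four posts through its corner holes and lying flat, the gripper has let go and is clear, the green tray is untouched, and the job was handed in at about 14 s.

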